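# Park the index plunger and shift the vial tray

### The arm

A 7-joint arm with a two-finger parallel gripper is mounted at the origin on the work surface. World frame = base frame: x ahead of the robot, y to its left, z up, the work surface at z = 0. Lengths are in m, angles in rad, forces in N, time in s.
With the tool pointing down it reaches from about 0.425 to 0.925 m from the base axis. Payload 6.8 kg.
Tool frame: the origin (TCP) lies on the front face of the gripper's body, between the roots of the fingers; the fingertips stand 73 mm ahead of it and the grasp point (between the pads) lies 54 mm ahead of it; z points along the fingers, y is the line along which they close (so a half turn about z gives the same grasp; the last joint's range is limited). The gripper opens to 85 mm and grips with 20 to 120 N. Pads are 22 mm wide; open, the fingers measure 114 mm over their backs; the gripper's body (76 mm by 85 mm) begins 54 mm behind the grasp point. The pads swing forward as they close: fully open they stand 13 mm farther back than shut.
Start: joints at [-1.38, 0.477, 0.022, 1.555, -0.011, 1.109, -0.083], TCP at [0.199, 0.645, 0.304] pointing down, gripper open.
Joint ranges: [-2.96, 2.96], [-0.34, 2.1], [-1.41, 1.46], [0.24, 2.44], [-1.37, 4.51], [0.17, 1.92], [-2.96, 2.96]. Speed limits (rad/s): [2.39, 2.39, 3.14, 3.14, 3.14, 3.14, 3.14].

### API

Orientations are given as a unit quaternion [w, x, y, z].
In Python, from station import bot, optics gives the robot as it stands.
- The arm moves only by the tool drive_tool, never from a script. Its argument "deltas" is a list of rows, each an object with "gripper": the closure in counts, from 0 (fully open) to 255 (shut); "offset": the shift along the tool's x, y, z in units of 1000 mm (1.0 is 1000 mm), a list of three; "angular": the turn, a rotation vector about the tool's x, y, z in units of 45 degrees (1.0 is 45 degrees), a list of three. In form: [{"gripper": gripper, "offset": [dx, dy, dz], "angular": [rx, ry, rz]}, ...]. A call has 1 to 5 rows; each row is the pose to reach, as a shift and turn from the pose commanded when the call began, along the tool's axes at that moment; what a row does not reach only later rows make up. A row lasts 1/10 s, in which the tool goes at most 50 mm and 8.59 degrees, less where a joint would pass 70% of its speed; a pose out of reach is approached as far as the arm can. A call with a number of a shift or a turn outside -1 to 1 is refused whole. A call with a gripper value outside its range is refused whole. The fingers move at their own pace and stop on an object; "grip_force" is the grip in N (left out, the last holds). Time passes only in rows, so rows that repeat a pose let the fingers close. It gives the time, the measured TCP pose, the force, the opening and the grip force at its end, in the units of the state.
- bot.get_obs(): the state, without advancing time (a new reading comes with each control period).
- optics.read_camera(name): name is "side" or "top" or "wrist"; returns the picture (420x560x3 uint8, blue, green, red); there is no depth.
- optics.camera_model(name): a dict with "fx", "fy", "cx", "cy" (pixels), "dist" ([k1, k2, p1, p2, k3] as OpenCV has them; the pictures are not rectified), "cam_to_world" (4x4, takes a point from camera to world coordinates). Camera axes: x right, y up, looking along -z (the intrinsics and any distortion apply to the point x, -y, -z); pixel columns grow to the right and rows downward; lengths in m; the calibration is good to about 2 mm. A picture is of the moment at which its call begins: read the wrist's pose just before it. camera_model takes no time and is no camera call; for the wrist camera it gives the pose at the moment of the call.
- bot.hand_in(): hands the job in; it is judged then, once.
The state is a dict: "t": time; "q": joint angles; "joint_vel": joint speeds; "joint_torque": joint torques, N m; "eef_pos": TCP position; "tool_rot": TCP orientation; "contact_force": force on the tool from outside, world axes, zero at the start; "torque": the same for the moment, N m; "gripper_width": opening from 0.0 (shut) to 1.0 (fully open); "grasp_force": force on a finger pad.
Only numpy, scipy, OpenCV 4.12 (cv2) and the standard library are available. Lean on these libraries where they do the work, as an engineer would, in place of code of your own. Each camera call takes 0.05 s, during which the arm holds its last target. There are 200 camera calls.

### The job

The vial tray is locked by the sprung index plunger. Pull the plunger's bar knob up, twist it clockwise (seen from above) and let it down into its rest notch so that it stays retracted by itself; find the notch by feel, and force nothing. Then slide the tray by its post gently along until it rests against the end stop, let go, and leave the plunger parked and the bottle, vial and carton where they stand.

Things in the scene. Friction and masses are not known exactly. Their poses are not given: they have to be found in the camera images.
- device: Fixed tray slide: aluminium base plate 200 x 325 x 12 mm, grey bridge (top 60 mm above the table) near its robot-side edge, carrying the plunger. Origin on the table top, z up; the tray slides along device +y. The plunger's upright axis is at device x = -55 mm, y = 0. Fixed to the table.
- knob: Plunger's black bar knob, 36 mm long, 12 wide, 20 high, one piece with the stem, index pin and a side lug below it. Origin at the bar's centre, 110 mm above the table when locked; z up along the plunger's axis, x along the bar to the lug's side. Pinch it across its 12 mm width (its y). Locked, it points 35 degrees anticlockwise of device x (seen from above).
- collar (a point): Centre of the steel collar on the bridge (48 mm across, top at most 84 mm above the table), 62 mm above the table: the floor of its slot, in which the locked lug (4 mm wide, reaching 22 mm from the axis) lies. Clockwise (seen from above): slot, a 4 mm rim, mostly a deep gap, another 4 mm rim, the rest notch, a 22 mm wall. Anticlockwise of the slot a 22 mm wall.
- rim (a point): On the plunger's axis at the rims' height, 74 mm above the table. The rest notch is 6 mm wide, its floor 4 mm below this; its centre lies anywhere from 40 to 84 degrees clockwise of the locked direction, different each time; the lug fits only within 3 degrees of it. Let go on a rim or over the gap it is not parked. Over 25 N on rims, walls, notch, tray or inner stop is too much.
- plunger (a joint): Lift of the plunger in m: 0 locked, 0.008 in the rest notch, 0.012 on a rim, 0.017 to 0.018 at the inner stop. The hard inner stop lies there. A spring pulls it down with 6 N at 0, 9 N at 0.008, 12 N at 0.017; it also resists motion with about 1 N at 20 mm/s.
- carriage: The tray: aluminium plate 140 mm long (y) with a row of five small vials (up to 73 mm above the table) and an upright post. Origin at its middle in y, at table height, x as the device's; its axes are the device's. Slides along device +y with about 2.5 N of friction once the pin is out (pin 5 mm deep in the tray).
- tray_post (a point): Point on the axis of the tray's upright round steel post (16 mm diameter, vertical, top 113 mm above the table), 13 mm below its top, 100 mm above the table.
- endstop: Grey stop block 80 x 18 mm, top 46 mm above the table, at the slide's +y end, clamped in a different place each time. Origin at table height in the plane of its face towards the tray; axes as the device's. The tray (70 mm from middle to end) touches it when the carriage origin is at y = -70 mm in this frame. Pressing on it with over 25 N is too much.
- bottle: White round bottle, 48 mm diameter, 105 mm high, standing beyond the slide; origin under its centre. Bystander.
- vial: Small amber vial, 24 mm diameter, 45 mm high, standing beyond the slide; origin under its centre. Bystander.
- carton: Cardboard carton 60 x 100 x 35 mm on the robot's side of the slide; origin under its centre. Bystander.

How it is judged:
On the way, in this order (a step that is already met when the one before it is completed fails the run):
1. the plunger is parked in its rest notch, let go (value of joint plunger between 0.0062 and 0.0098 m and contact force between the fingers and knob below 0.1 N), for 0.3 s.
2. the tray rests against the end stop (y of carriage in the frame of endstop above -0.0725 m), for 0.2 s.
At the end, for the whole second after the job is handed in: The plunger stays by itself in its rest notch (lift 6.2 to 9.8 mm), and the tray stands still with its end within 2.5 mm of the end stop (value of joint plunger between 0.0062 and 0.0098 m and y of carriage in the frame of endstop above -0.0725 m and linear speed of carriage below 0.01 m/s); the robot touches nothing.
It fails at once if the plunger's lug, pin or shoulder pressed on the collar's rims, walls or notch, on the tray or on the inner stop with more than 25 N (the slot floor, when locked, does not count) (contact force between knob and device above 25 N).
It fails at once if the tray pressed on the end stop with more than 25 N (contact force between carriage and endstop above 25 N).
It fails at once if the bottle, vial or carton shifted more than 15 mm (distance of any of bottle, vial, carton from where it was at the start of the episode above 0.015 m).
It also fails if it takes over 72 s, if anything falls off the work surface, if the arm or the gripper's body presses on something with over 40 N, if the wrist force passes 120 N, or if a joint passes its speed limit or range.

## Working session

There is one attempt and no reset: what is moved stays moved. The work goes in short steps, Python scripts to look and compute and a tool call to move; the robot and the scene stay as the last step left them, time stands still between calls to the robot, and variables do not carry over. Pictures are saved under pics/ and viewed, at most 10 in all, crops included, and the job is handed in when it is done.

Besides the shell and the picture viewer there is one more tool, called by a JSON object that holds its "method" and its "body", one argument or row to a line. drive_tool: Moves the arm, as the interface text tells. Its arguments: {"type":"object","properties":{"deltas":{"type":"array"},"grip_force":{"type":"number"}},"required":["deltas"]}

```bash
mkdir -p pics; ls
python3 - <<'E'
from station import bot, optics
import cv2,numpy as np,json
o=bot.get_obs();print(o)
for n in ["side","top"]:
    cv2.imwrite(f"pics/{n}0.png",optics.read_camera(n)); m=optics.camera_model(n);print(n,m)
E
```

```text
pics
{'t': 0.0, 'q': array([-1.38007077,  0.47783161,  0.02233013,  1.55646099, -0.01145749,
        1.10926024, -0.08311489]), 'joint_vel': array([-0.00047638,  0.00019218, -0.00060907, -0.00041271,  0.00049743,
        0.0018353 ,  0.00064134]), 'joint_torque': array([-8.21931990e-04, -5.96452582e+01,  1.60698362e+00, -2.81206530e+01,
        1.22669328e-02,  9.42428451e-03,  4.11067191e-06]), 'eef_pos': array([0.19859337, 0.64464983, 0.30290025]), 'tool_rot': array([-5.13564125e-05,  1.48840551e-01,  9.88860785e-01, -9.14626266e-04]), 'contact_force': array([ 0.41953823,  0.15481781, -0.11165724]), 'torque': array([ 0.0878619 ,  0.02215365, -0.01566232]), 'grasp_force': 0.0, 'gripper_width': 1.0015206966007522}
side {'fx': 499.2577597222516, 'fy': 499.2577597222516, 'cx': 274.1985915747333, 'cy': 218.14842362268175, 'dist': array([-0.06068315,  0.        ,  0.        ,  0.        ,  0.        ]), 'cam_to_world': array([[-0.97498565,  0.13491517, -0.17663772,  0.37192961],
       [-0.22162562, -0.65046804,  0.72648015,  0.71070645],
       [-0.01688399,  0.74745517,  0.66409766,  0.74580509],
       [ 0.        ,  0.        ,  0.        ,  1.        ]])}
top {'fx': 381.2744496236539, 'fy': 381.2744496236539, 'cx': 273.25265371802817, 'cy': 202.5144597218024, 'dist': array([-0.04197741,  0.        ,  0.        ,  0.        ,  0.        ]), 'cam_to_world': array([[-0.02655803,  0.99132371, -0.12873218,  0.46897881],
       [-0.99870572, -0.03190003, -0.03961401, -0.02146942],
       [-0.04337687,  0.12751349,  0.99088786,  0.75684459],
       [ 0.        ,  0.        ,  0.        ,  1.        ]])}
```

View pics/side0.png

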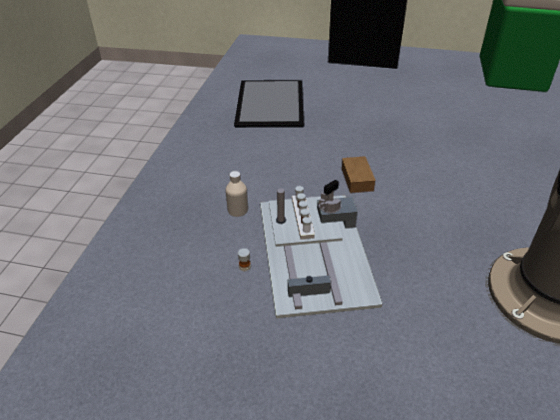

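View pics/top0.png

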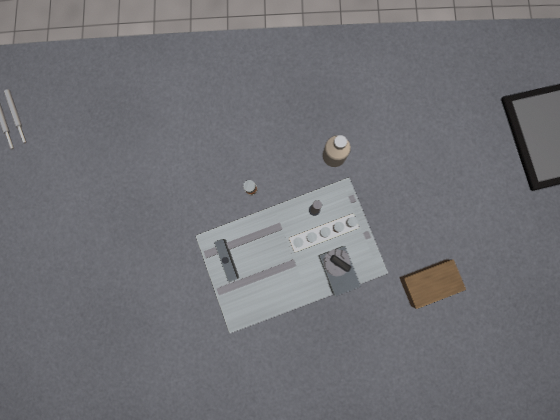

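Side: knob about (331,187), post (281,190–220), stop (309,285). Top: plate corners (197,235), (350,180), (387,272), (231,329); knob (341,264), post (317,205), stop (227,259). I'll enlarge both.

Run:
```python
import cv2
a=cv2.imread("pics/top0.png")[170:335,190:395];cv2.imwrite("pics/t1.png",cv2.resize(a,None,fx=3.6,fy=3.6,interpolation=cv2.INTER_CUBIC))
a=cv2.imread("pics/side0.png")[170:315,250:390];cv2.imwrite("pics/s1.png",cv2.resize(a,None,fx=4,fy=4,interpolation=cv2.INTER_CUBIC))
```

```text
(no output)
```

View pics/t1.png

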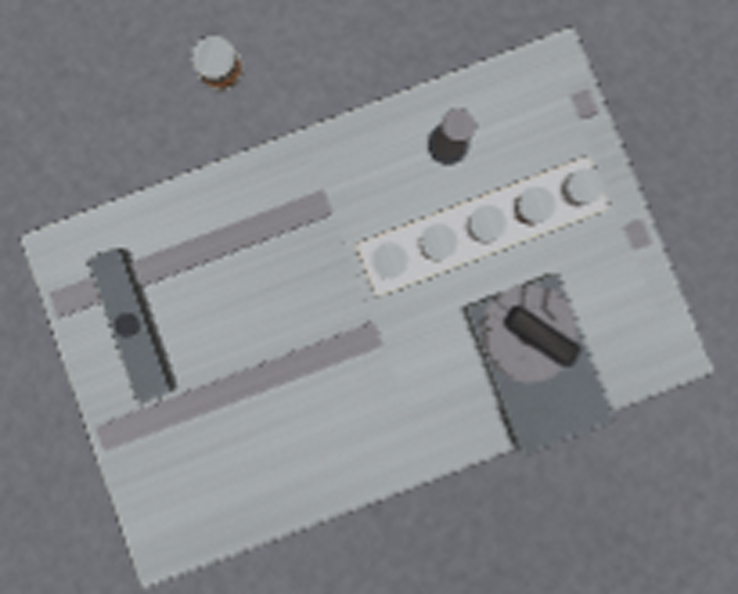

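View pics/s1.png

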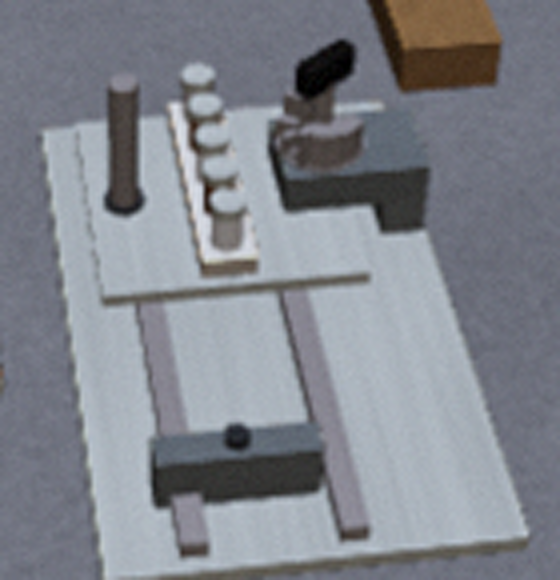

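Top crop: plate corners (22,237), (575,28), (712,373), (143,586); knob ends (512,318)–(572,355), post top (459,124), stop face edge (124,250)–(163,393)→ bottom (130,250)–(176,386). Side crop: knob centre (326,68), post top (123,82).

```bash
cat > h.py <<'E'
import numpy as np,cv2
from station import bot,optics
from scipy.spatial.transform import Rotation as R
def K(m): return np.array([[m['fx'],0,m['cx']],[0,m['fy'],m['cy']],[0,0,1]])
def ray(n,px):
    m=optics.camera_model(n); u=cv2.undistortPoints(np.array([[px]],float),K(m),m['dist'])[0,0]
    T=m['cam_to_world']; return T[:3,3],T[:3,:3]@np.array([u[0],-u[1],-1])
def atz(n,px,z):
    o,d=ray(n,px); return o+d*(z-o[2])/d[2]
def tri(a,b):
    (o1,d1),(o2,d2)=a,b; s=np.linalg.lstsq(np.c_[d1,-d2],o2-o1,rcond=None)[0]
    p,q=o1+d1*s[0],o2+d2*s[1]; return (p+q)/2,np.linalg.norm(p-q)
def rot(q): return R.from_quat(q,scalar_first=True)
E
python3 - <<'E'
from h import *
np.set_printoptions(precision=4,suppress=True)
t=lambda x,y:((x+.5)/3.6-.5+190,(y+.5)/3.6-.5+170)
s=lambda x,y:((x+.5)/4-.5+250,(y+.5)/4-.5+170)
P=[atz('top',t(*c),.012)[:2] for c in [(22,237),(575,28),(712,373),(143,586)]]
A,B,C,D=P
# model: A=(.1,yp) ; centre & yaw
ctr=sum(P)/4; ydir=(A-B)+(D-C); yaw=np.arctan2(-ydir[0],ydir[1]); print('plate ctr',ctr,'yaw',np.degrees(yaw),np.linalg.norm(A-B),np.linalg.norm(D-C),np.linalg.norm(A-D),np.linalg.norm(B-C))
Rz=np.array([[np.cos(yaw),-np.sin(yaw)],[np.sin(yaw),np.cos(yaw)]])
k=atz('top',t(542,335),.12)
ke=[atz('top',t(*c),.12)[:2] for c in [(512,318),(572,355)]];d=ke[0]-ke[1]
print('knob top',k,'dir',np.degrees(np.arctan2(d[1],d[0]))-np.degrees(yaw))
print('knob tri',tri(ray('top',t(542,336)),ray('side',s(326,68))))
print('knob side',atz('side',s(326,68),.11))
print('post',atz('top',t(459,124),.113),atz('side',s(123,82),.113))
print('collar ',atz('top',t(533,336),.084))
print('col rel plate ctr dev', Rz.T@(k[:2]-ctr))
for nm,c,z in [('stopTop',(124,250),.046),('stopTop',(163,393),.046),('stopBot',(130,250),.012),('stopBot',(176,386),.012)]:
    p=atz('top',t(*c),z)[:2]; print(nm,p,Rz.T@(p-k[:2]))
for nm,c,z in [('s tray end',(105,298),.025),('s tray end',(368,275),.025),('s stop top tray edge',(155,437),.046),('s stop top',(320,425),.046)]:
    p=atz('side',s(*c),z)[:2]; print(nm,p,Rz.T@(p-k[:2]))
print('post rel', Rz.T@(atz('top',t(459,124),.113)[:2]-k[:2]))
o=bot.get_obs(); print(rot(o['tool_rot']).as_matrix())
E
```

```text
plate ctr [ 0.4643 -0.022 ] yaw 18.918488319757973 0.3239837517995742 0.3222465988392097 0.19727233401433897 0.19861139244314624
knob top [ 0.4485 -0.1034  0.12  ] dir 37.689438322422276
knob tri (array([ 0.4478, -0.1048,  0.1094]), np.float64(0.00022638356444930542))
knob side [ 0.4478 -0.104   0.11  ]
post [ 0.5475 -0.0701  0.113 ] [ 0.547  -0.0679  0.113 ]
collar  [ 0.447  -0.1037  0.084 ]
col rel plate ctr dev [-0.0413 -0.0719]
stopTop [0.4953 0.1008] [0.1105 0.178 ]
stopTop [0.4217 0.0815] [0.0346 0.1837]
stopBot [0.4965 0.1034] [0.1125 0.1801]
stopBot [0.423  0.0794] [0.0351 0.1812]
s tray end [ 0.5425 -0.0002] [0.1224 0.0672]
s tray end [ 0.4126 -0.0446] [-0.0149  0.0673]
s stop top tray edge [0.4946 0.1054] [0.1114 0.1825]
s stop top [0.4208 0.0823] [0.0341 0.1846]
post rel [ 0.1045 -0.0006]
[[-0.9557  0.2943 -0.0004]
 [ 0.2943  0.9557 -0.0016]
 [-0.0001 -0.0017 -1.    ]]
```

```bash
cat >> h.py <<'E'
def go(x,y,z,yaw):  # target TCP, yaw = world angle of tool y (deg); prints offset/angular
    o=bot.get_obs(); r=rot(o['tool_rot'])
    yv=np.radians(yaw); Y=np.array([np.cos(yv),np.sin(yv),0]); Z=np.array([0,0,-1]); M=np.c_[np.cross(Y,Z),Y,Z]
    off=r.inv().apply(np.array([x,y,z])-o['eef_pos']); a=np.degrees((r.inv()*R.from_matrix(M)).as_rotvec())/45
    print('offset',off.round(4),'angular',a.round(4),'dist',np.linalg.norm(off).round(3),'t',o['t'])
E
python3 - <<'E'
from h import *
go(.40,.42,.30,34); go(.45,.2,.30,-1)
E
```

```text
offset [-0.2586 -0.1554  0.0033] angular [-0.002   0.0009  0.8641] dist 0.302 t 0.1
offset [-0.3712 -0.351   0.0036] angular [-1.7000e-03  1.5000e-03  1.6418e+00] dist 0.511 t 0.1
```

{"method": "drive_tool", "body": {
  "deltas": [
    {"gripper":90,"offset":[-0.043,-0.026,0],"angular":[0,0,0.15]},
    {"gripper":90,"offset":[-0.086,-0.052,0],"angular":[0,0,0.3]},
    {"gripper":90,"offset":[-0.128,-0.078,0],"angular":[0,0,0.45]},
    {"gripper":90,"offset":[-0.17,-0.103,0],"angular":[0,0,0.6]},
    {"gripper":90,"offset":[-0.21,-0.128,0],"angular":[0,0,0.75]}
  ],
  "grip_force": 30
}}

```text
t: 0.6
eef_pos: [0.3629, 0.4589, 0.3037]
tool_rot: [0.0, 0.432, 0.902, -0.0]
contact_force: [0.6, 0.3, -0.1]
gripper_width: 0.643
grasp_force: 0.0
```

Run:
```python
from h import *
print(bot.get_obs()['q'],bot.get_obs()['eef_pos'])
go(.46,.2,.30,1); go(.447,-.104,.28,-36)
```

```text
[-1.17026596  0.33137394  0.20438759  1.78826441 -0.07694514  1.03009803
 -0.25939437] [0.36290554 0.45891294 0.30366616]
offset [-0.2626 -0.0867  0.0038] angular [-3.000e-04  5.000e-04  8.406e-01] dist 0.277 t 0.6
offset [-0.4913 -0.2874  0.0239] angular [-2.0000e-04  6.0000e-04  1.6628e+00] dist 0.57 t 0.6
```

{"method": "drive_tool", "body": {
  "deltas": [
    {"gripper":90,"offset":[-0.046,-0.015,0],"angular":[0,0,0.17]},
    {"gripper":90,"offset":[-0.092,-0.03,0],"angular":[0,0,0.34]},
    {"gripper":90,"offset":[-0.138,-0.045,0],"angular":[0,0,0.51]},
    {"gripper":90,"offset":[-0.184,-0.06,0],"angular":[0,0,0.68]},
    {"gripper":90,"offset":[-0.23,-0.075,0],"angular":[0,0,0.85]}
  ]
}}

```text
t: 1.1
eef_pos: [0.4488, 0.2332, 0.3038]
tool_rot: [-0.0, 0.704, 0.711, -0.0]
contact_force: [0.3, -0.5, -0.1]
gripper_width: 0.645
grasp_force: 0.0
```

Run:
```python
from h import *
print(bot.get_obs()['q'],bot.get_obs()['eef_pos'])
go(.447,-.104,.28,-36)
```

```text
[-0.97201909  0.20265034  0.42746261  1.97649092 -0.10071183  0.98273353
 -0.486222  ] [0.44884282 0.23319868 0.3038009 ]
offset [-0.3372 -0.0052  0.0238] angular [-3.000e-04 -1.000e-04  8.128e-01] dist 0.338 t 1.1
```

{"method": "drive_tool", "body": {
  "deltas": [
    {"gripper":90,"offset":[-0.049,-0.001,0.004],"angular":[0,0,0.17]},
    {"gripper":90,"offset":[-0.098,-0.002,0.008],"angular":[0,0,0.34]},
    {"gripper":90,"offset":[-0.147,-0.003,0.012],"angular":[0,0,0.51]},
    {"gripper":90,"offset":[-0.196,-0.004,0.016],"angular":[0,0,0.67]},
    {"gripper":90,"offset":[-0.245,-0.005,0.02],"angular":[0,0,0.8]}
  ]
}}

```text
t: 1.6
eef_pos: [0.4468, -0.0117, 0.2838]
tool_rot: [-0.0, 0.889, 0.459, 0.0]
contact_force: [1.0, 0.1, 1.2]
gripper_width: 0.65
grasp_force: 0.0
```

Run:
```python
from h import *
print(bot.get_obs()['q'],bot.get_obs()['eef_pos'])
go(.447,-.104,.26,-36)
```

```text
[-0.72395136  0.12582663  0.67361672  2.13238334 -0.09977148  0.91291066
 -0.61060387] [ 0.44680908 -0.01171932  0.28375882]
offset [-0.0751  0.0536  0.0237] angular [-0.0003 -0.0007  0.0137] dist 0.095 t 1.6
```

{"method": "drive_tool", "body": {
  "deltas": [
    {"gripper":100,"offset":[-0.03,0.022,0.01],"angular":[0,0,0.01]},
    {"gripper":100,"offset":[-0.06,0.043,0.02],"angular":[0,0,0.013]},
    {"gripper":100,"offset":[-0.075,0.0536,0.024],"angular":[0,0,0.013]},
    {"gripper":100,"offset":[-0.075,0.0536,0.024],"angular":[0,0,0.013]}
  ]
}}

```text
t: 2.0
eef_pos: [0.4472, -0.1048, 0.2594]
tool_rot: [0.0, 0.891, 0.454, -0.001]
contact_force: [0.3, 0.2, 0.9]
gripper_width: 0.608
grasp_force: 0.0
```

Run:
```python
from h import *
np.set_printoptions(precision=4,suppress=True)
o=bot.get_obs();m=optics.camera_model('wrist');im=optics.read_camera('wrist')
np.save('wm.npy',m,allow_pickle=True)
print(o['q'],o['eef_pos'],o['contact_force'],o['torque']); 
T=m['cam_to_world']; p=np.array([.448,-.104,.12,1]); c=np.linalg.inv(T)@p; print(cv2.projectPoints(np.array([[c[0],-c[1],-c[2]]]),np.zeros(3),np.zeros(3),K(m),m['dist'])[0])
cv2.imwrite('pics/w0.png',im)
```

```text
[-0.5416  0.2051  0.7294  2.135  -0.178   0.8617 -0.3344] [ 0.4472 -0.1048  0.2594] [0.3025 0.1624 0.8552] [-0.0076  0.0451  0.0783]
[[[289.6975 227.0212]]]
```

View pics/w0.png

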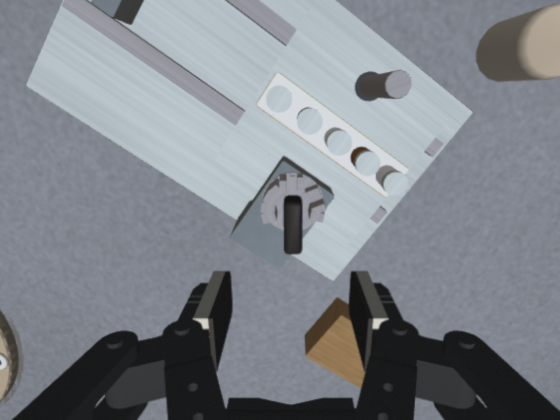

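Wrist: bar vertical in image, ends (292,196)–(293,252), so aligned; post top at (398,84).

Run:
```python
from h import *
np.set_printoptions(precision=4,suppress=True)
for p,z in [((292.5,224),.12),((292,196),.12),((293,252),.12),((398,84),.113)]: print(atz('wrist',p,z))
print(optics.camera_model('wrist')['cam_to_world'][:3,3])
k=atz('wrist',(292.5,224),.12)
go(.4477,-.1042,.166,-36.1)
```

```text
[ 0.451  -0.1016  0.12  ]
[ 0.4615 -0.0866  0.12  ]
[ 0.4401 -0.1174  0.12  ]
[ 0.5485 -0.0696  0.113 ]
[ 0.4961 -0.0372  0.3308]
offset [-0.0008  0.0008  0.0935] angular [-0.0009  0.0012  0.005 ] dist 0.094 t 2.05
```

{"method": "drive_tool", "body": {
  "deltas": [
    {"gripper":120,"offset":[-0.001,0.002,0.025],"angular":[0,0,0.005]},
    {"gripper":130,"offset":[-0.0005,0.002,0.05],"angular":[0,0,0.005]},
    {"gripper":130,"offset":[-0.0005,0.002,0.075],"angular":[0,0,0.005]},
    {"gripper":130,"offset":[-0.0005,0.002,0.0935],"angular":[0,0,0.005]},
    {"gripper":130,"offset":[-0.0005,0.002,0.0935],"angular":[0,0,0.005]}
  ]
}}

```text
t: 2.55
eef_pos: [0.4484, -0.1019, 0.1646]
tool_rot: [-0.001, 0.89, 0.456, -0.002]
contact_force: [-0.1, -0.8, -0.4]
gripper_width: 0.492
grasp_force: 0.0
```

Run:
```python
from h import *
o=bot.get_obs();print(o['eef_pos'],o['contact_force'],o['torque'],o['gripper_width'])
go(.4487,-.1037,.166,-36.1)
```

```text
[ 0.44835298 -0.1018627   0.16463118] [-0.13094931 -0.78511622 -0.43335571] [-0.0064839   0.00061822 -0.01771573] 0.4924909321916582
offset [-0.0013  0.0014 -0.0014] angular [-0.005   0.0029  0.0066] dist 0.002 t 2.55
```

{"method": "drive_tool", "body": {
  "deltas": [
    {"gripper":160,"offset":[-0.001,0.0014,0],"angular":[0,0,0.006]},
    {"gripper":190,"offset":[-0.0013,0.0014,0],"angular":[0,0,0.006]},
    {"gripper":230,"offset":[-0.0013,0.0014,0],"angular":[0,0,0.006]},
    {"gripper":255,"offset":[-0.0013,0.0014,0],"angular":[0,0,0.006]},
    {"gripper":255,"offset":[-0.0013,0.0014,0],"angular":[0,0,0.006]}
  ]
}}

```text
t: 3.05
eef_pos: [0.4498, -0.1048, 0.1675]
tool_rot: [-0.001, 0.892, 0.453, 0.001]
contact_force: [-3.8, 2.9, 9.7]
gripper_width: 0.135
grasp_force: 32.7
```

{"method": "drive_tool", "body": {
  "deltas": [
    {"gripper":255,"offset":[0,0,0],"angular":[0,0,0]},
    {"gripper":255,"offset":[0,0,0],"angular":[0,0,0]},
    {"gripper":255,"offset":[0,0,0],"angular":[0,0,0]}
  ],
  "grip_force": 40
}}

```text
t: 3.35
eef_pos: [0.4498, -0.1047, 0.1675]
tool_rot: [-0.001, 0.892, 0.453, 0.001]
contact_force: [-3.5, 3.4, 8.8]
gripper_width: 0.13
grasp_force: 41.3
```

```bash
cat >> h.py <<'E'
def st():
    np.set_printoptions(precision=4,suppress=True)
    o=bot.get_obs(); r=rot(o['tool_rot']); print('t',round(o['t'],2),o['eef_pos'],'F',o['contact_force'].round(2),'Ftool',r.inv().apply(o['contact_force']).round(2),'M',o['torque'].round(3),'w',round(o['gripper_width'],3),'g',round(o['grasp_force'],1)); M=r.as_matrix(); print('yaw',np.degrees(np.arctan2(M[1,1],M[0,1])).round(2))
E
python3 -c "
from h import *
st()"
```

```text
t 3.35 [ 0.4498 -0.1047  0.1675] F [-3.48  3.36  8.8 ] Ftool [ 0.68 -4.81 -8.79] M [0.561 0.798 0.01 ] w 0.13 g 41.3
yaw -36.18
```

{"method": "drive_tool", "body": {
  "deltas": [
    {"gripper":255,"offset":[0,-0.0005,-0.002],"angular":[0,0,0]},
    {"gripper":255,"offset":[0,-0.001,-0.004],"angular":[0,0,0]},
    {"gripper":255,"offset":[0,-0.001,-0.006],"angular":[0,0,0]},
    {"gripper":255,"offset":[0,-0.001,-0.006],"angular":[0,0,0]}
  ]
}}

```text
t: 3.75
eef_pos: [0.4492, -0.1046, 0.1726]
tool_rot: [0.0, 0.892, 0.453, 0.0]
contact_force: [1.6, 2.0, -9.3]
gripper_width: 0.134
grasp_force: 39.0
```

```bash
python3 -c "
from h import *
st()"
```

```text
t 3.75 [ 0.4492 -0.1046  0.1726] F [ 1.62  2.03 -9.32] Ftool [2.59 0.11 9.32] M [ 0.421 -0.604  0.006] w 0.134 g 39.0
yaw -36.17
```

{"method": "drive_tool", "body": {
  "deltas": [
    {"gripper":255,"offset":[0,0,-0.002],"angular":[0,0,0]},
    {"gripper":255,"offset":[0,0,-0.004],"angular":[0,0,0]},
    {"gripper":255,"offset":[0,0,-0.006],"angular":[0,0,0]},
    {"gripper":255,"offset":[0,0,-0.008],"angular":[0,0,0]},
    {"gripper":255,"offset":[0,0,-0.009],"angular":[0,0,0]}
  ]
}}

```text
t: 4.25
eef_pos: [0.4491, -0.1047, 0.1815]
tool_rot: [-0.0, 0.892, 0.453, 0.0]
contact_force: [3.9, 2.6, -12.7]
gripper_width: 0.127
grasp_force: 38.9
```

{"method": "drive_tool", "body": {
  "deltas": [
    {"gripper":255,"offset":[0,0,0],"angular":[0,0,0]}
  ]
}}

```text
t: 4.35
eef_pos: [0.4491, -0.1047, 0.1815]
tool_rot: [-0.0, 0.892, 0.453, 0.0]
contact_force: [3.4, 2.3, -10.9]
gripper_width: 0.133
grasp_force: 38.9
```

```bash
python3 -c "
from h import *
st()"
```

```text
t 4.35 [ 0.4491 -0.1047  0.1815] F [  3.42   2.28 -10.88] Ftool [ 3.86  1.41 10.88] M [ 0.794 -0.976 -0.005] w 0.133 g 38.9
yaw -36.19
```

{"method": "drive_tool", "body": {
  "deltas": [
    {"gripper":255,"offset":[0.0005,0,0],"angular":[0,0,0.1]},
    {"gripper":255,"offset":[0.0005,0,0],"angular":[0,0,0.2]},
    {"gripper":255,"offset":[0.0005,0,0],"angular":[0,0,0.3]},
    {"gripper":255,"offset":[0.0005,0,0],"angular":[0,0,0.4]},
    {"gripper":255,"offset":[0.0005,0,0],"angular":[0,0,0.4]}
  ]
}}

```text
t: 4.85
eef_pos: [0.4494, -0.1047, 0.1814]
tool_rot: [0.0, 0.952, 0.307, -0.0]
contact_force: [3.9, 1.4, -10.9]
gripper_width: 0.131
grasp_force: 38.9
```

```bash
python3 -c "
from h import *
st()"
```

```text
t 4.85 [ 0.4494 -0.1047  0.1814] F [  3.92   1.41 -10.87] Ftool [ 4.01  1.14 10.87] M [ 0.331 -0.979 -0.014] w 0.131 g 38.9
yaw -54.25
```

{"method": "drive_tool", "body": {
  "deltas": [
    {"gripper":255,"offset":[0.0005,0,0],"angular":[0,0,0.1]},
    {"gripper":255,"offset":[0.0005,0,0],"angular":[0,0,0.2]},
    {"gripper":255,"offset":[0.0005,0,0],"angular":[0,0,0.3]},
    {"gripper":255,"offset":[0.0005,0,0],"angular":[0,0,0.4]},
    {"gripper":255,"offset":[0.0005,0,0],"angular":[0,0,0.44]}
  ]
}}

```text
t: 5.35
eef_pos: [0.4496, -0.1049, 0.1814]
tool_rot: [0.001, 0.99, 0.139, -0.0]
contact_force: [3.2, -1.2, -12.0]
gripper_width: 0.131
grasp_force: 38.9
```

{"method": "drive_tool", "body": {
  "deltas": [
    {"gripper":255,"offset":[0,0,0],"angular":[0,0,0.022]},
    {"gripper":255,"offset":[0,0,0],"angular":[0,0,0.044]},
    {"gripper":255,"offset":[0,0,0],"angular":[0,0,0.044]}
  ]
}}

```text
t: 5.65
eef_pos: [0.4496, -0.1048, 0.1814]
tool_rot: [0.0, 0.993, 0.122, -0.0]
contact_force: [3.0, -3.3, -11.8]
gripper_width: 0.129
grasp_force: 38.9
```

```bash
python3 -c "
from h import *
st()"
```

```text
t 5.65 [ 0.4496 -0.1048  0.1814] F [  2.97  -3.28 -11.75] Ftool [ 2.08  3.9  11.76] M [-0.83  -0.699  0.041] w 0.129 g 38.9
yaw -75.98
```

{"method": "drive_tool", "body": {
  "deltas": [
    {"gripper":255,"offset":[0.0003,0.0006,0],"angular":[0,0,0]},
    {"gripper":255,"offset":[0.0003,0.0006,0],"angular":[0,0,0]},
    {"gripper":255,"offset":[0.0003,0.0006,0],"angular":[0,0,0.022]},
    {"gripper":255,"offset":[0.0003,0.0006,0],"angular":[0,0,0.022]}
  ],
  "grip_force": 26
}}

```text
t: 6.05
eef_pos: [0.4498, -0.1048, 0.1813]
tool_rot: [-0.0, 0.994, 0.113, -0.0]
contact_force: [0.8, -3.4, -12.1]
gripper_width: 0.135
grasp_force: 39.0
```

```bash
python3 -c "
from h import *
st()"
```

```text
t 6.05 [ 0.4498 -0.1048  0.1813] F [  0.79  -3.45 -12.11] Ftool [ 0.    3.54 12.11] M [-0.749 -0.344  0.014] w 0.135 g 39.0
yaw -77.02
```

{"method": "drive_tool", "body": {
  "deltas": [
    {"gripper":255,"offset":[0,0.0003,0],"angular":[0,0,0.022]},
    {"gripper":255,"offset":[0,0.0003,0],"angular":[0,0,0.044]},
    {"gripper":255,"offset":[0,0.0003,0],"angular":[0,0,0.044]}
  ]
}}

```text
t: 6.35
eef_pos: [0.4499, -0.1049, 0.1813]
tool_rot: [-0.0, 0.995, 0.096, -0.0]
contact_force: [1.0, -3.9, -12.7]
gripper_width: 0.129
grasp_force: 39.0
```

```bash
python3 -c "
from h import *
st()"
```

```text
t 6.35 [ 0.4499 -0.1049  0.1813] F [  1.05  -3.89 -12.71] Ftool [ 0.29  4.02 12.71] M [-0.656 -0.168 -0.023] w 0.129 g 39.0
yaw -79.0
```

{"method": "drive_tool", "body": {
  "deltas": [
    {"gripper":255,"offset":[0,0.0003,0],"angular":[0,0,0.022]},
    {"gripper":255,"offset":[0,0.0003,0],"angular":[0,0,0.05]},
    {"gripper":255,"offset":[0,0.0003,0],"angular":[0,0,0.05]}
  ]
}}

```text
t: 6.65
eef_pos: [0.45, -0.1051, 0.1812]
tool_rot: [-0.0, 0.997, 0.076, -0.0]
contact_force: [-0.3, -1.8, -11.7]
gripper_width: 0.134
grasp_force: 39.0
```

```bash
python3 -c "
from h import *
st()"
```

```text
t 6.65 [ 0.45   -0.1051  0.1812] F [ -0.28  -1.78 -11.74] Ftool [-0.54  1.72 11.74] M [-0.5   -0.035 -0.014] w 0.134 g 39.0
yaw -81.25
```

{"method": "drive_tool", "body": {
  "deltas": [
    {"gripper":255,"offset":[0,0,0],"angular":[0,0,0.03]},
    {"gripper":255,"offset":[0,0,0],"angular":[0,0,0.055]},
    {"gripper":255,"offset":[0,0,0],"angular":[0,0,0.055]}
  ]
}}

```text
t: 6.95
eef_pos: [0.45, -0.1052, 0.1813]
tool_rot: [-0.0, 0.999, 0.055, -0.0]
contact_force: [-0.9, -2.5, -11.2]
gripper_width: 0.131
grasp_force: 39.0
```

```bash
python3 -c "
from h import *
st()"
```

```text
t 6.95 [ 0.45   -0.1052  0.1813] F [ -0.92  -2.47 -11.22] Ftool [-1.18  2.35 11.22] M [-0.424  0.167  0.011] w 0.131 g 39.0
yaw -83.73
```

{"method": "drive_tool", "body": {
  "deltas": [
    {"gripper":255,"offset":[0,0,0],"angular":[0,0,0.03]},
    {"gripper":255,"offset":[0,0,0],"angular":[0,0,0.055]},
    {"gripper":255,"offset":[0,0,0],"angular":[0,0,0.055]}
  ]
}}

```text
t: 7.25
eef_pos: [0.4501, -0.1052, 0.1813]
tool_rot: [-0.0, 0.999, 0.033, -0.0]
contact_force: [-1.4, -1.6, -12.0]
gripper_width: 0.131
grasp_force: 39.0
```

```bash
python3 -c "
from h import *
st()"
```

```text
t 7.25 [ 0.4501 -0.1052  0.1813] F [ -1.4   -1.61 -12.03] Ftool [-1.5   1.52 12.03] M [-0.411  0.244 -0.03 ] w 0.131 g 39.0
yaw -86.2
```

{"method": "drive_tool", "body": {
  "deltas": [
    {"gripper":255,"offset":[0,0,0],"angular":[0,0,0.03]},
    {"gripper":255,"offset":[0,0,0],"angular":[0,0,0.055]},
    {"gripper":255,"offset":[0,0,0],"angular":[0,0,0.055]}
  ]
}}

```text
t: 7.55
eef_pos: [0.4501, -0.1052, 0.1813]
tool_rot: [-0.0, 1.0, 0.011, -0.0]
contact_force: [-0.5, -0.7, -11.4]
gripper_width: 0.133
grasp_force: 39.0
```

```bash
python3 -c "
from h import *
st()"
```

```text
t 7.55 [ 0.4501 -0.1052  0.1813] F [ -0.52  -0.72 -11.41] Ftool [-0.53  0.71 11.41] M [-0.38   0.359 -0.012] w 0.133 g 39.0
yaw -88.68
```

{"method": "drive_tool", "body": {
  "deltas": [
    {"gripper":255,"offset":[0,0,0],"angular":[0,0,0.03]},
    {"gripper":255,"offset":[0,0,0],"angular":[0,0,0.055]},
    {"gripper":255,"offset":[0,0,0],"angular":[0,0,0.055]}
  ]
}}

```text
t: 7.85
eef_pos: [0.4501, -0.1053, 0.1813]
tool_rot: [0.0, 1.0, -0.01, -0.0]
contact_force: [-1.2, -2.0, -12.1]
gripper_width: 0.134
grasp_force: 38.9
```

```bash
python3 -c "
from h import *
st()"
```

```text
t 7.85 [ 0.4501 -0.1053  0.1813] F [ -1.23  -2.   -12.12] Ftool [-1.18  2.02 12.12] M [-0.413  0.463 -0.021] w 0.134 g 38.9
yaw -91.16
```

{"method": "drive_tool", "body": {
  "deltas": [
    {"gripper":255,"offset":[0,0,0],"angular":[0,0,0.03]},
    {"gripper":255,"offset":[0,0,0],"angular":[0,0,0.055]},
    {"gripper":255,"offset":[0,0,0],"angular":[0,0,0.055]}
  ]
}}

```text
t: 8.15
eef_pos: [0.4502, -0.1053, 0.1813]
tool_rot: [0.0, 0.999, -0.032, -0.0]
contact_force: [-3.1, -1.7, -10.8]
gripper_width: 0.13
grasp_force: 38.9
```

```bash
python3 -c "
from h import *
st()"
```

```text
t 8.15 [ 0.4502 -0.1053  0.1813] F [ -3.1   -1.73 -10.84] Ftool [-2.98  1.92 10.85] M [-0.495  0.58  -0.008] w 0.13 g 38.9
yaw -93.63
```

{"method": "drive_tool", "body": {
  "deltas": [
    {"gripper":255,"offset":[-0.0003,0.0003,0],"angular":[0,0,0.03]},
    {"gripper":255,"offset":[-0.0003,0.0003,0],"angular":[0,0,0.055]},
    {"gripper":255,"offset":[-0.0003,0.0003,0],"angular":[0,0,0.055]}
  ]
}}

```text
t: 8.45
eef_pos: [0.4501, -0.1054, 0.1814]
tool_rot: [-0.0, 0.999, -0.053, 0.0]
contact_force: [-2.7, -0.9, -12.4]
gripper_width: 0.135
grasp_force: 39.0
```

```bash
python3 -c "
from h import *
st()"
```

```text
t 8.45 [ 0.4501 -0.1054  0.1814] F [ -2.69  -0.85 -12.44] Ftool [-2.58  1.13 12.44] M [-0.306  0.441  0.003] w 0.135 g 39.0
yaw -96.1
```

{"method": "drive_tool", "body": {
  "deltas": [
    {"gripper":255,"offset":[-0.0003,0,0],"angular":[0,0,0.03]},
    {"gripper":255,"offset":[-0.0003,0,0],"angular":[0,0,0.055]},
    {"gripper":255,"offset":[-0.0003,0,0],"angular":[0,0,0.055]}
  ]
}}

```text
t: 8.75
eef_pos: [0.4499, -0.1055, 0.1815]
tool_rot: [0.0, 0.997, -0.075, 0.0]
contact_force: [0.0, -1.3, -11.6]
gripper_width: 0.132
grasp_force: 39.0
```

```bash
python3 -c "
from h import *
st()"
```

```text
t 8.75 [ 0.4499 -0.1055  0.1815] F [  0.04  -1.31 -11.61] Ftool [ 0.23  1.29 11.61] M [-0.245  0.205 -0.045] w 0.132 g 39.0
yaw -98.57
```

{"method": "drive_tool", "body": {
  "deltas": [
    {"gripper":255,"offset":[0,0,0],"angular":[0,0,0.03]},
    {"gripper":255,"offset":[0,0,0],"angular":[0,0,0.055]},
    {"gripper":255,"offset":[0,0,0],"angular":[0,0,0.055]}
  ]
}}

```text
t: 9.05
eef_pos: [0.4499, -0.1055, 0.1814]
tool_rot: [0.0, 0.995, -0.096, 0.0]
contact_force: [-0.5, -0.8, -11.8]
gripper_width: 0.128
grasp_force: 38.9
```

```bash
python3 -c "
from h import *
st()"
```

```text
t 9.05 [ 0.4499 -0.1055  0.1814] F [ -0.51  -0.79 -11.76] Ftool [-0.35  0.87 11.76] M [-0.284  0.105 -0.015] w 0.128 g 38.9
yaw -101.05
```

{"method": "drive_tool", "body": {
  "deltas": [
    {"gripper":255,"offset":[0,0,0],"angular":[0,0,0.03]},
    {"gripper":255,"offset":[0,0,0],"angular":[0,0,0.055]},
    {"gripper":255,"offset":[0,0,0],"angular":[0,0,0.055]}
  ]
}}

```text
t: 9.35
eef_pos: [0.4498, -0.1055, 0.1814]
tool_rot: [0.0, 0.993, -0.118, 0.0]
contact_force: [0.1, -1.3, -11.9]
gripper_width: 0.128
grasp_force: 38.9
```

```bash
python3 -c "
from h import *
st()"
```

```text
t 9.35 [ 0.4498 -0.1055  0.1814] F [  0.15  -1.35 -11.94] Ftool [ 0.45  1.28 11.94] M [-0.348  0.009  0.005] w 0.128 g 38.9
yaw -103.53
```

{"method": "drive_tool", "body": {
  "deltas": [
    {"gripper":255,"offset":[0,0,0],"angular":[0,0,0.03]},
    {"gripper":255,"offset":[0,0,0],"angular":[0,0,0.055]},
    {"gripper":255,"offset":[0,0,0],"angular":[0,0,0.055]}
  ]
}}

```text
t: 9.65
eef_pos: [0.4498, -0.1055, 0.1814]
tool_rot: [0.0, 0.99, -0.139, 0.0]
contact_force: [-0.9, -1.3, -12.5]
gripper_width: 0.131
grasp_force: 38.9
```

```bash
python3 -c "
from h import *
st()"
```

```text
t 9.65 [ 0.4498 -0.1055  0.1814] F [ -0.92  -1.28 -12.53] Ftool [-0.53  1.48 12.53] M [-0.409 -0.029 -0.03 ] w 0.131 g 38.9
yaw -106.01
```

{"method": "drive_tool", "body": {
  "deltas": [
    {"gripper":255,"offset":[0,0,0],"angular":[0,0,0.03]},
    {"gripper":255,"offset":[0,0,0],"angular":[0,0,0.055]},
    {"gripper":255,"offset":[0,0,0],"angular":[0,0,0.055]}
  ]
}}

```text
t: 9.95
eef_pos: [0.4499, -0.1053, 0.1814]
tool_rot: [-0.0, 0.987, -0.16, 0.0]
contact_force: [0.7, -0.2, -11.8]
gripper_width: 0.129
grasp_force: 39.0
```

```bash
python3 -c "
from h import *
st()"
```

```text
t 9.95 [ 0.4499 -0.1053  0.1814] F [  0.74  -0.25 -11.82] Ftool [ 0.78  0.   11.82] M [-0.212 -0.174  0.096] w 0.129 g 39.0
yaw -108.45
```

Mz stepped to 0.096, possibly the wall. One small step to confirm.

{"method": "drive_tool", "body": {
  "deltas": [
    {"gripper":255,"offset":[0,0,0],"angular":[0,0,0.01]},
    {"gripper":255,"offset":[0,0,0],"angular":[0,0,0.02]},
    {"gripper":255,"offset":[0,0,0],"angular":[0,0,0.02]}
  ]
}}

```text
t: 10.25
eef_pos: [0.4499, -0.1053, 0.1814]
tool_rot: [-0.0, 0.986, -0.168, 0.0]
contact_force: [0.8, 1.0, -12.5]
gripper_width: 0.131
grasp_force: 39.0
```

```bash
python3 -c "
from h import *
st()"
```

```text
t 10.25 [ 0.4499 -0.1053  0.1814] F [  0.78   0.97 -12.47] Ftool [ 0.41 -1.17 12.47] M [-0.02  -0.33   0.189] w 0.131 g 39.0
yaw -109.32
```

{"method": "drive_tool", "body": {
  "deltas": [
    {"gripper":255,"offset":[0,0,0],"angular":[0,0,-0.05]},
    {"gripper":255,"offset":[0,0,0],"angular":[0,0,-0.107]},
    {"gripper":255,"offset":[0,0,0],"angular":[0,0,-0.107]},
    {"gripper":255,"offset":[0,0,0.001],"angular":[0,0,-0.107]},
    {"gripper":255,"offset":[0,0,0.0015],"angular":[0,0,-0.107]}
  ]
}}

```text
t: 10.75
eef_pos: [0.4497, -0.1056, 0.1799]
tool_rot: [-0.0, 0.992, -0.127, 0.0]
contact_force: [0.9, -0.0, -11.6]
gripper_width: 0.134
grasp_force: 39.0
```

```bash
python3 -c "
from h import *
st()"
```

```text
t 10.75 [ 0.4497 -0.1056  0.1799] F [  0.93  -0.02 -11.61] Ftool [ 0.9  -0.21 11.61] M [-0.181 -0.341 -0.055] w 0.134 g 39.0
yaw -104.55
```

{"method": "drive_tool", "body": {
  "deltas": [
    {"gripper":255,"offset":[0,0,0.001],"angular":[0,0,0]},
    {"gripper":255,"offset":[0,0,0.0015],"angular":[0,0,0]},
    {"gripper":255,"offset":[0,0,0.0015],"angular":[0,0,0]}
  ]
}}

```text
t: 11.05
eef_pos: [0.4497, -0.1056, 0.1783]
tool_rot: [0.0, 0.992, -0.126, 0.0]
contact_force: [1.4, -0.9, -10.8]
gripper_width: 0.132
grasp_force: 39.1
```

```bash
python3 -c "
from h import *
st()"
```

```text
t 11.05 [ 0.4497 -0.1056  0.1783] F [  1.37  -0.9  -10.8 ] Ftool [ 1.55  0.53 10.8 ] M [-0.28  -0.353  0.037] w 0.132 g 39.1
yaw -104.52
```

{"method": "drive_tool", "body": {
  "deltas": [
    {"gripper":255,"offset":[0,0,0.001],"angular":[0,0,0]},
    {"gripper":255,"offset":[0,0,0.0015],"angular":[0,0,0]},
    {"gripper":255,"offset":[0,0,0.0015],"angular":[0,0,0]}
  ]
}}

```text
t: 11.35
eef_pos: [0.4497, -0.1056, 0.1769]
tool_rot: [0.0, 0.992, -0.126, 0.0]
contact_force: [1.8, -0.4, -10.0]
gripper_width: 0.132
grasp_force: 39.2
```

```bash
python3 -c "
from h import *
st()"
```

```text
t 11.35 [ 0.4497 -0.1056  0.1769] F [  1.84  -0.36 -10.01] Ftool [ 1.87 -0.11 10.01] M [-0.32  -0.271  0.018] w 0.132 g 39.2
yaw -104.52
```

{"method": "drive_tool", "body": {
  "deltas": [
    {"gripper":255,"offset":[0,0,0.0008],"angular":[0,0,0]},
    {"gripper":255,"offset":[0,0,0.0008],"angular":[0,0,0]}
  ]
}}

```text
t: 11.55
eef_pos: [0.4497, -0.1056, 0.1761]
tool_rot: [0.0, 0.992, -0.126, 0.0]
contact_force: [0.8, -1.1, -9.3]
gripper_width: 0.132
grasp_force: 39.2
```

```bash
python3 -c "
from h import *
st()"
```

```text
t 11.55 [ 0.4497 -0.1056  0.1761] F [ 0.77 -1.07 -9.28] Ftool [1.02 0.84 9.28] M [-0.374 -0.283 -0.044] w 0.132 g 39.2
yaw -104.51
```

{"method": "drive_tool", "body": {
  "deltas": [
    {"gripper":255,"offset":[0,0,0.0005],"angular":[0,0,0]},
    {"gripper":255,"offset":[0,0,0.001],"angular":[0,0,0]},
    {"gripper":255,"offset":[0,0,0.001],"angular":[0,0,0]}
  ]
}}

```text
t: 11.85
eef_pos: [0.4498, -0.1057, 0.1754]
tool_rot: [-0.0, 0.992, -0.126, 0.0]
contact_force: [-1.2, -0.9, -0.5]
gripper_width: 0.131
grasp_force: 40.6
```

```bash
python3 -c "
from h import *
st()"
```

```text
t 11.85 [ 0.4498 -0.1057  0.1754] F [-1.16 -0.87 -0.46] Ftool [-0.9   1.13  0.46] M [-0.14   0.267 -0.02 ] w 0.131 g 40.6
yaw -104.52
```

{"method": "drive_tool", "body": {
  "deltas": [
    {"gripper":240,"offset":[0,0,0],"angular":[0,0,0]},
    {"gripper":220,"offset":[0,0,0],"angular":[0,0,0]},
    {"gripper":190,"offset":[0,0,0],"angular":[0,0,0]},
    {"gripper":160,"offset":[0,0,0],"angular":[0,0,0]},
    {"gripper":150,"offset":[0,0,0],"angular":[0,0,0]}
  ]
}}

```text
t: 12.35
eef_pos: [0.45, -0.1055, 0.1752]
tool_rot: [-0.0, 0.992, -0.126, 0.0]
contact_force: [0.2, -0.3, 0.2]
gripper_width: 0.415
grasp_force: 0.0
```

{"method": "drive_tool", "body": {
  "deltas": [
    {"gripper":140,"offset":[0,0,0],"angular":[0,0,0]},
    {"gripper":140,"offset":[0,0,-0.01],"angular":[0,0,0]},
    {"gripper":140,"offset":[0,0,-0.04],"angular":[0,0,0]},
    {"gripper":140,"offset":[0,0,-0.075],"angular":[0,0,0]},
    {"gripper":140,"offset":[0,0,-0.075],"angular":[0,0,0]}
  ]
}}

```text
t: 12.85
eef_pos: [0.4516, -0.1064, 0.2537]
tool_rot: [-0.001, 0.992, -0.126, 0.003]
contact_force: [0.1, -0.8, -0.1]
gripper_width: 0.452
grasp_force: 0.0
```

Run:
```python
from h import *
st(); o=bot.get_obs(); print(o['q'])
im=optics.read_camera('wrist'); cv2.imwrite('pics/w1.png',im); print(atz('top',(338,146),.1))
go(.548,-.0695,.25,-161.1)
```

```text
t 12.85 [ 0.4516 -0.1064  0.2537] F [ 0.07 -0.78 -0.11] Ftool [0.26 0.74 0.11] M [-0.006 -0.011 -0.021] w 0.452 g 0.0
yaw -104.53
[-0.8351  0.3522  1.1492  2.1464 -0.4215  0.885  -1.2596]
[ 0.6511 -0.1121  0.1   ]
offset [ 0.085  -0.0593  0.0025] angular [-0.0045 -0.0033  1.2582] dist 0.104 t 12.9
```

View pics/w1.png

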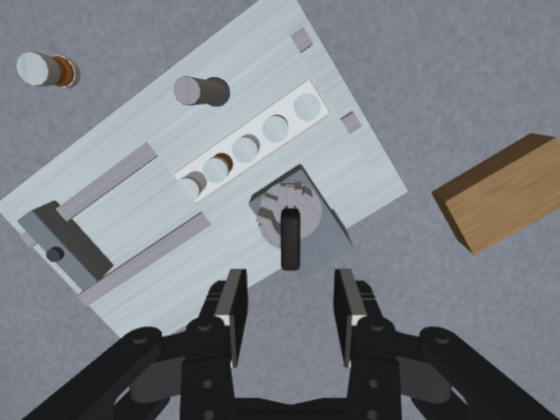

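Knob still at its parked angle, bar (291,205)–(291,268), apart from fingers. Post top at (187,90).

Run:
```python
from h import *
print(atz('wrist',(187,90),.113))
go(.5478,-.0693,.20,-71.1)
```

```text
[ 0.54680867 -0.07154887  0.113     ]
offset [ 0.0846 -0.0593  0.0525] angular [-0.0008 -0.0053 -0.7418] dist 0.116 t 12.9
```

{"method": "drive_tool", "body": {
  "deltas": [
    {"gripper":150,"offset":[0.03,-0.02,0],"angular":[0,0,-0.15]},
    {"gripper":150,"offset":[0.06,-0.04,0],"angular":[0,0,-0.33]},
    {"gripper":150,"offset":[0.0846,-0.0593,0.015],"angular":[0,0,-0.5]},
    {"gripper":150,"offset":[0.0846,-0.0593,0.05],"angular":[0,0,-0.68]},
    {"gripper":150,"offset":[0.0846,-0.0593,0.052],"angular":[0,0,-0.742]}
  ]
}}

```text
t: 13.4
eef_pos: [0.5446, -0.0681, 0.1939]
tool_rot: [-0.001, 0.986, 0.167, -0.003]
contact_force: [-0.9, -0.5, 0.2]
gripper_width: 0.412
grasp_force: 0.0
```

{"method": "drive_tool", "body": {
  "deltas": [
    {"gripper":150,"offset":[0,0,0],"angular":[0,0,0]},
    {"gripper":150,"offset":[0,0,0],"angular":[0,0,0]}
  ]
}}

```text
t: 13.6
eef_pos: [0.5462, -0.0697, 0.198]
tool_rot: [-0.0, 0.987, 0.163, -0.0]
contact_force: [-0.3, -0.5, 0.2]
gripper_width: 0.411
grasp_force: 0.0
```

Run:
```python
from h import *
st(); print(bot.get_obs()['q'])
im=optics.read_camera('wrist'); cv2.imwrite('pics/w2.png',im)
go(.5475,-.0698,.158,-71.1)
```

```text
t 13.6 [ 0.5462 -0.0697  0.198 ] F [-0.26 -0.5   0.15] Ftool [-0.4   0.39 -0.15] M [0.023 0.041 0.046] w 0.411 g 0.0
yaw -71.25
[-0.5882  0.5182  0.7957  1.9893 -0.4963  0.8374 -0.7583]
offset [0.0009 0.0005 0.0404] angular [ 0.0002 -0.0004 -0.003 ] dist 0.04 t 13.65
```

View pics/w2.png

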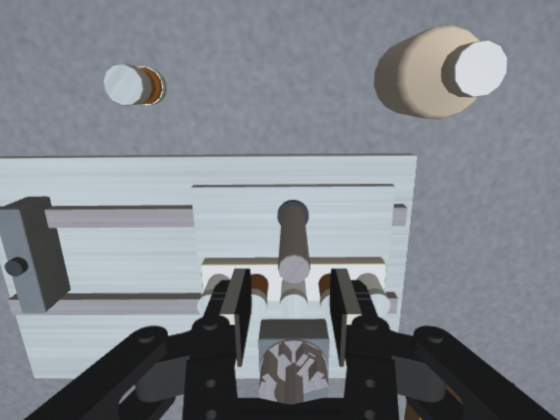

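Post top (294,268) is centred between the pads (245–335); stop face at the left (~60,280). Descend.

{"method": "drive_tool", "body": {
  "deltas": [
    {"gripper":150,"offset":[0.001,0.0005,0.015],"angular":[0,0,0]},
    {"gripper":150,"offset":[0.001,0.0005,0.03],"angular":[0,0,0]},
    {"gripper":165,"offset":[0.001,0.0005,0.04],"angular":[0,0,0]},
    {"gripper":175,"offset":[0.001,0.0005,0.04],"angular":[0,0,0]},
    {"gripper":175,"offset":[0.001,0.0005,0.04],"angular":[0,0,0]}
  ]
}}

```text
t: 14.15
eef_pos: [0.5473, -0.0696, 0.1577]
tool_rot: [0.0, 0.986, 0.164, -0.0]
contact_force: [1.2, 0.4, 0.9]
gripper_width: 0.317
grasp_force: 0.0
```

{"method": "drive_tool", "body": {
  "deltas": [
    {"gripper":175,"offset":[0,-0.002,0],"angular":[0,0,0]},
    {"gripper":175,"offset":[0,-0.004,0],"angular":[0,0,0]},
    {"gripper":175,"offset":[0,-0.006,0],"angular":[0,0,0]},
    {"gripper":175,"offset":[0,-0.008,0],"angular":[0,0,0]},
    {"gripper":175,"offset":[0,-0.01,0],"angular":[0,0,0]}
  ]
}}

```text
t: 14.65
eef_pos: [0.5446, -0.0603, 0.1585]
tool_rot: [0.0, 0.986, 0.164, 0.001]
contact_force: [0.7, -2.5, 1.6]
gripper_width: 0.317
grasp_force: 1.3
```

```bash
python3 -c "
from h import *
st()"
```

```text
t 14.65 [ 0.5446 -0.0603  0.1585] F [ 0.7  -2.54  1.57] Ftool [-0.15  2.63 -1.57] M [-0.526 -0.226 -0.039] w 0.317 g 1.3
yaw -71.14
```

{"method": "drive_tool", "body": {
  "deltas": [
    {"gripper":175,"offset":[0,-0.003,0],"angular":[0,0,0]},
    {"gripper":175,"offset":[0,-0.006,0],"angular":[0,0,0]},
    {"gripper":175,"offset":[0,-0.01,0],"angular":[0,0,0]},
    {"gripper":175,"offset":[0,-0.014,0],"angular":[0,0,0]},
    {"gripper":175,"offset":[0,-0.018,0],"angular":[0,0,0]}
  ]
}}

```text
t: 15.15
eef_pos: [0.5385, -0.0425, 0.1581]
tool_rot: [-0.0, 0.986, 0.164, 0.0]
contact_force: [0.7, -2.9, 2.4]
gripper_width: 0.311
grasp_force: 1.4
```

```bash
python3 -c "
from h import *
st()"
```

```text
t 15.15 [ 0.5385 -0.0425  0.1581] F [ 0.66 -2.86  2.38] Ftool [-0.3   2.92 -2.38] M [-0.53  -0.328  0.008] w 0.311 g 1.4
yaw -71.11
```

{"method": "drive_tool", "body": {
  "deltas": [
    {"gripper":175,"offset":[0,-0.005,0],"angular":[0,0,0]},
    {"gripper":175,"offset":[0,-0.01,0],"angular":[0,0,0]},
    {"gripper":175,"offset":[0,-0.015,0],"angular":[0,0,0]},
    {"gripper":175,"offset":[0,-0.02,0],"angular":[0,0,0]},
    {"gripper":175,"offset":[0,-0.025,0],"angular":[0,0,0]}
  ]
}}

```text
t: 15.65
eef_pos: [0.5303, -0.0189, 0.1581]
tool_rot: [-0.0, 0.986, 0.164, 0.0]
contact_force: [2.4, -2.5, 2.9]
gripper_width: 0.32
grasp_force: 1.4
```

{"method": "drive_tool", "body": {
  "deltas": [
    {"gripper":175,"offset":[0,-0.005,0],"angular":[0,0,0]},
    {"gripper":175,"offset":[0,-0.01,0],"angular":[0,0,0]},
    {"gripper":175,"offset":[0,-0.015,0],"angular":[0,0,0]},
    {"gripper":175,"offset":[0,-0.02,0],"angular":[0,0,0]},
    {"gripper":175,"offset":[0,-0.025,0],"angular":[0,0,0]}
  ]
}}

```text
t: 16.15
eef_pos: [0.5221, 0.0047, 0.1581]
tool_rot: [-0.0, 0.986, 0.164, -0.0]
contact_force: [0.5, -2.9, 2.5]
gripper_width: 0.314
grasp_force: 1.4
```

{"method": "drive_tool", "body": {
  "deltas": [
    {"gripper":175,"offset":[0,-0.004,0],"angular":[0,0,0]},
    {"gripper":175,"offset":[0,-0.008,0],"angular":[0,0,0]},
    {"gripper":175,"offset":[0,-0.012,0],"angular":[0,0,0]},
    {"gripper":175,"offset":[0,-0.015,0],"angular":[0,0,0]},
    {"gripper":175,"offset":[0,-0.015,0],"angular":[0,0,0]}
  ]
}}

```text
t: 16.65
eef_pos: [0.517, 0.0193, 0.1578]
tool_rot: [-0.0, 0.986, 0.164, -0.0]
contact_force: [-0.4, -0.7, 0.0]
gripper_width: 0.315
grasp_force: 0.2
```

Run:
```python
from h import *
st()
o=bot.get_obs(); print('moved',np.linalg.norm(o['eef_pos'][:2]-[.5473,-.0696]))
im=optics.read_camera('side')[170:315,250:390]; cv2.imwrite('pics/s2.png',cv2.resize(im,None,fx=4,fy=4,interpolation=cv2.INTER_CUBIC))
```

```text
t 16.65 [0.517  0.0193 0.1578] F [-0.42 -0.66  0.02] Ftool [-0.61  0.49 -0.02] M [-0.106 -0.    -0.016] w 0.315 g 0.2
yaw -71.08
moved 0.09392921569188398
```

View pics/s2.png

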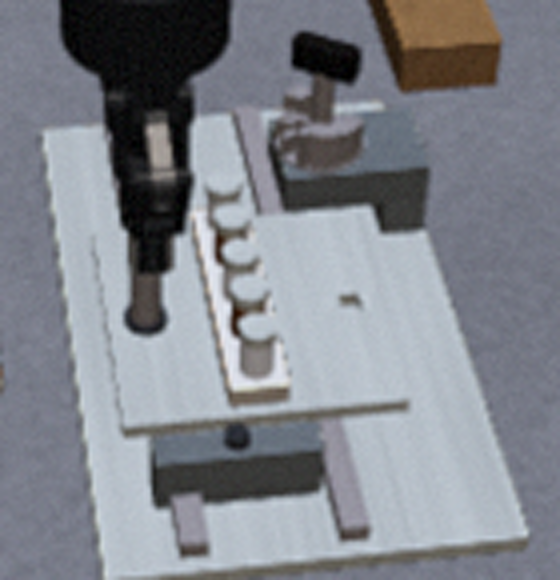

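Tray front edge now (124,432)–(408,402); knob still raised and twisted.

Run:
```python
from h import *
s=lambda x,y:((x+.5)/4-.5+250,(y+.5)/4-.5+170)
a=np.radians(18.9);y=np.array([-np.sin(a),np.cos(a)])
for c in [(105,298),(368,275),(124,432),(408,402)]: print(y@(atz('side',s(*c),.025)[:2]-[.4485,-.1037]))
```

```text
0.06750136025783106
0.06751931864167877
0.15951018582869503
0.15718763471685157
```

{"method": "drive_tool", "body": {
  "deltas": [
    {"gripper":175,"offset":[0,-0.002,0],"angular":[0,0,0]},
    {"gripper":175,"offset":[0,-0.004,0],"angular":[0,0,0]},
    {"gripper":175,"offset":[0,-0.006,0],"angular":[0,0,0]},
    {"gripper":175,"offset":[0,-0.008,0],"angular":[0,0,0]},
    {"gripper":175,"offset":[0,-0.01,0],"angular":[0,0,0]}
  ]
}}

```text
t: 17.2
eef_pos: [0.5139, 0.028, 0.1579]
tool_rot: [0.0, 0.986, 0.164, -0.0]
contact_force: [0.2, -3.2, -2.6]
gripper_width: 0.311
grasp_force: 1.3
```

```bash
python3 -c "
from h import *
st()"
```

```text
t 17.2 [0.5139 0.028  0.1579] F [ 0.24 -3.2  -2.62] Ftool [-0.8   3.1   2.62] M [-0.535 -0.066  0.02 ] w 0.311 g 1.3
yaw -71.13
```

{"method": "drive_tool", "body": {
  "deltas": [
    {"gripper":175,"offset":[0,-0.0015,0],"angular":[0,0,0]},
    {"gripper":175,"offset":[0,-0.003,0],"angular":[0,0,0]},
    {"gripper":175,"offset":[0,-0.0045,0],"angular":[0,0,0]},
    {"gripper":175,"offset":[0,-0.006,0],"angular":[0,0,0]},
    {"gripper":175,"offset":[0,-0.007,0],"angular":[0,0,0]}
  ]
}}

```text
t: 17.7
eef_pos: [0.5117, 0.0347, 0.158]
tool_rot: [-0.0, 0.986, 0.164, -0.0]
contact_force: [-1.0, -3.2, -2.1]
gripper_width: 0.316
grasp_force: 1.3
```

```bash
python3 -c "
from h import *
st()"
```

```text
t 17.7 [0.5117 0.0347 0.158 ] F [-1.01 -3.18 -2.06] Ftool [-1.99  2.68  2.06] M [-0.632  0.244 -0.103] w 0.316 g 1.3
yaw -71.12
```

{"method": "drive_tool", "body": {
  "deltas": [
    {"gripper":175,"offset":[0,-0.001,0],"angular":[0,0,0]},
    {"gripper":175,"offset":[0,-0.002,0],"angular":[0,0,0]},
    {"gripper":175,"offset":[0,-0.003,0],"angular":[0,0,0]}
  ]
}}

```text
t: 18.0
eef_pos: [0.5108, 0.0375, 0.1581]
tool_rot: [-0.0, 0.986, 0.164, -0.0]
contact_force: [-1.4, -3.2, -0.8]
gripper_width: 0.311
grasp_force: 1.3
```

```bash
python3 -c "
from h import *
st()"
```

```text
t 18.0 [0.5108 0.0375 0.1581] F [-1.41 -3.18 -0.78] Ftool [-2.36  2.55  0.78] M [-0.681  0.251 -0.024] w 0.311 g 1.3
yaw -71.12
```

{"method": "drive_tool", "body": {
  "deltas": [
    {"gripper":175,"offset":[0,-0.001,0],"angular":[0,0,0]},
    {"gripper":175,"offset":[0,-0.002,0],"angular":[0,0,0]},
    {"gripper":175,"offset":[0,-0.003,0],"angular":[0,0,0]}
  ]
}}

```text
t: 18.3
eef_pos: [0.5103, 0.0391, 0.1581]
tool_rot: [0.001, 0.987, 0.164, 0.0]
contact_force: [0.9, -9.0, -4.0]
gripper_width: 0.316
grasp_force: 4.4
```

```bash
python3 -c "
from h import *
st()"
```

```text
t 18.3 [0.5103 0.0391 0.1581] F [ 0.92 -8.98 -4.05] Ftool [-2.03  8.79  4.07] M [-1.766 -0.249 -0.05 ] w 0.316 g 4.4
yaw -71.17
```

Stop reached at about 9 N. Hold, back off to centre, rise.

{"method": "drive_tool", "body": {
  "deltas": [
    {"gripper":175,"offset":[0,0,0],"angular":[0,0,0]},
    {"gripper":175,"offset":[0,0,0],"angular":[0,0,0]},
    {"gripper":175,"offset":[0,0,0],"angular":[0,0,0]},
    {"gripper":175,"offset":[0,0.003,0],"angular":[0,0,0]},
    {"gripper":175,"offset":[0,0.0065,0],"angular":[0,0,0]}
  ]
}}

```text
t: 18.8
eef_pos: [0.5126, 0.035, 0.1583]
tool_rot: [-0.001, 0.986, 0.165, 0.0]
contact_force: [0.2, 0.1, 0.0]
gripper_width: 0.312
grasp_force: 0.0
```

{"method": "drive_tool", "body": {
  "deltas": [
    {"gripper":160,"offset":[0,0,0],"angular":[0,0,0]},
    {"gripper":160,"offset":[0,0,-0.015],"angular":[0,0,0]},
    {"gripper":160,"offset":[0,0,-0.05],"angular":[0,0,0]},
    {"gripper":160,"offset":[0,0,-0.09],"angular":[0,0,0]},
    {"gripper":160,"offset":[0,0,-0.09],"angular":[0,0,0]}
  ]
}}

```text
t: 19.3
eef_pos: [0.5148, 0.0339, 0.2533]
tool_rot: [-0.001, 0.986, 0.164, 0.004]
contact_force: [0.6, -0.4, 0.7]
gripper_width: 0.372
grasp_force: 0.0
```

Run:
```python
from h import *
st()
im=optics.read_camera('side')[170:315,250:390]; cv2.imwrite('pics/s3.png',cv2.resize(im,None,fx=4,fy=4,interpolation=cv2.INTER_CUBIC))
```

```text
t 19.3 [0.5148 0.0339 0.2533] F [ 0.55 -0.42  0.65] Ftool [ 0.39  0.58 -0.65] M [ 0.087 -0.009  0.041] w 0.372 g 0.0
yaw -71.15
```

View pics/s3.png

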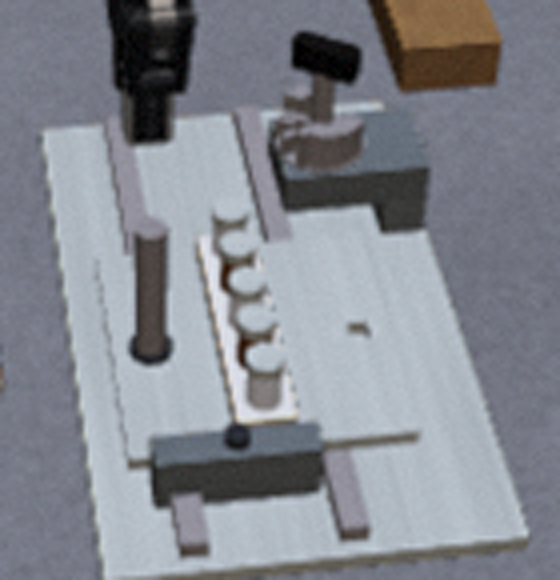

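Side view: the tray end sits at the stop (edge (130,462)–(418,435)), the knob is still raised at (326,57), and the gripper is clear. Handing in.

```bash
python3 -c "
from h import *
print(bot.hand_in())"
```

```text
the job is handed in; nothing more can be done
None
```

The job is handed in, with no verdict returned: the plunger is parked in its rest notch (found about 68° clockwise), the tray is against the end stop, the gripper is clear of everything, and I made no contact with the bottle, vial or carton.

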